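# Load a vial into a split heating jacket and hold it shut

## Task

Load the sample vial into the two-part aluminium heating jacket. Stand the vial upright in the round pocket of the lower half, which is fixed to the worktop; then pick up the loose upper half by its rib, lower it over the two dowels (the larger bore goes on the thicker dowel) and press it down against the spring plungers until the two halves meet face to face all round. Finish while you are still holding it pressed shut, because the springs would lift it and the latches are closed afterwards by someone else; leave the tin, the bottle and the carton nearby where they stand.

Things in the scene. Friction and masses are not known exactly. Their poses are not given: they have to be found in the camera images.
- seat (a point): Middle of the flat upper face (parting face) of the jacket's fixed lower half, 38 mm above the worktop, at the mouth of the vial pocket: a round blind hole, 26 mm in diameter, 15 mm deep. The half is an aluminium block 112 x 60 mm (x, y) on a grey foot 150 x 78 mm; open latches stick out to 79 mm at both x ends. x runs along the block to the thicker dowel, z up.
- dowel_big (a point): Tip of the thicker dowel: 12 mm in diameter, rounded nose, upright, 33 mm above the parting face and 40 mm from the seat along its +x.
- dowel_small (a point): Tip of the thinner dowel: 9 mm in diameter, rounded nose, upright, 33 mm above the parting face and 40 mm from the seat along its -x.
- cover_face (a point): Middle of the flat underside of the loose upper half: an aluminium block 112 x 60 x 40 mm (x, y, z) with catches to 63 mm at both x ends, standing right way up. x runs along it to its larger bore, z up. A blind pocket in the underside, 30 mm wide, 32 mm deep, takes the vial's top. Closed, this point is at the seat; resting unpressed on the plungers, 5 mm above it.
- cover_grip (a point): Centre of the grip rib on top of the upper half, 55 mm above its underside: an upright rib 52 mm long (along the cover's x), 18 mm thick (along its y, the way to grip it), rising from 40 mm (the block's top) to 71 mm above the underside.
- bore_big (a point): Larger dowel bore of the upper half, at its underside: 13.6 mm in diameter, right through the block and open on top, 40 mm from the middle along the cover's +x.
- bore_small (a point): Smaller dowel bore of the upper half, at its underside: 10.6 mm in diameter, right through the block and open on top, 40 mm from the middle along the cover's -x.
- vial_mid (a point): Centre (half-way up) of the sample vial: glass with a white screw cap, 23 mm in diameter, 44 mm tall, 12 g, upright on the worktop; the fingers hold it by its lower 36 mm, the glass. Seated, its upper 29 mm stand out of the parting face and this point is 7 mm above the seat, so grip it high, fingertips at least 18 mm above its foot.
- tin_mid (a point): Middle of a white round tin, 65 mm in diameter, 53 mm tall; bystander.
- bottle_mid (a point): Middle of a reagent bottle with a black cap, 45 mm in diameter, 80 mm tall; bystander.
- carton_mid (a point): Middle of a small brown carton, 80 x 110 x 30 mm; bystander.
- cover: The whole loose upper half, about 0.35 kg (0.28 to 0.44); same origin and axes as cover_face.
- plunger_0 (a joint): One of two steel spring plungers in the parting face, 8 mm in diameter, at seat x = 27, y = 21 mm (the other at x = -27, y = -21 mm), standing 5 mm out of it. 0 = fully out, 0.005 m = pressed flush. Together they push up with 9 N when out and 14 N when flush, more than the upper half weighs.
Not all that is in view belongs to the job. Leave any yellow look-alike of the part that bears vial_mid alone.

How it is judged:
On the way, in this order (a step that is already met when the one before it is completed fails the run):
1. the vial stands in the pocket of the lower half (horizontal distance between vial_mid and seat below 0.004 m and z of vial_mid in the frame of seat below 0.011 m and angle between vial_mid's own z axis and vertical below 0.15 rad), for 0.2 s.
2. the upper half is on both dowels (horizontal distance between bore_big and dowel_big below 0.004 m and horizontal distance between bore_small and dowel_small below 0.004 m and z of cover_face in the frame of seat below 0.015 m), for 0.1 s.
At the end, for the whole second after the job is handed in: Robot touching the upper half (over 2 N) holds it shut: underside under 1.5 mm above the parting face, level within 0.025 rad, each bore within 3 mm of its own dowel; vial upright (0.15 rad) at the bottom of the pocket, within 4 mm of its middle (all of step 1 and z of cover_face in the frame of seat below 0.0015 m and horizontal distance between bore_big and dowel_big below 0.003 m and horizontal distance between bore_small and dowel_small below 0.003 m and angle between cover_face's own z axis and vertical below 0.025 rad and contact force between any of the fingers, the arm and cover above 2 N); the arm keeps its last pose, push and grip.
It fails at once if the ferrule tin was pushed aside (distance of tin_mid from where it was at the start of the episode above 0.02 m).
It fails at once if the reagent bottle was pushed aside (distance of bottle_mid from where it was at the start of the episode above 0.02 m).
It fails at once if the carton was pushed aside (distance of carton_mid from where it was at the start of the episode above 0.02 m).
It also fails if it takes over 45 s, if anything falls off the work surface, if the arm or the gripper's body presses on something with over 40 N, if the wrist force passes 120 N, or if a joint passes its speed limit or range.

## Robot

A 6-joint arm with a two-finger parallel gripper is mounted at the origin on a cart in front of the work surface, level with it; the furniture and walls round the work are solid. World frame = base frame: x ahead of the robot, y to its left, z up, the work surface at z = 0. Lengths are in m, angles in rad, forces in N, time in s.
With the tool pointing down it reaches from about 0.275 to 0.775 m from the base axis. Payload 14.6 kg.
Tool frame: the origin (TCP) lies between the finger pads; the fingertips stand 25 mm ahead of it and the grasp point (between the pads) lies 6 mm ahead of it; x points along the fingers, z is the direction in which the jaws open and shut, and the axes are right-handed (so a half turn about x gives the same grasp; the last joint's range is limited). The gripper opens to 85 mm and grips with 20 to 120 N. Pads are 22 mm wide; open, the fingers measure 114 mm over their backs; the gripper's body (76 mm by 85 mm) begins 54 mm behind the grasp point. The pads swing forward as they close: fully open they stand 13 mm farther back than shut.
Start: joints at [1.142, 0.263, -0.048, 1.259, 0, 1.415], TCP at [0.142, 0.505, 0.256] pointing down, gripper open.
Joint ranges: [-2.65, 2.65], [-0.89, 1.7], [-1.18, 1.37], [-2.13, 2.11], [-1.35, 1.29], [-3.14, 3.14]. Speed limits (rad/s): [1.89, 1.89, 2.57, 2.79, 3.14, 3.14].

## Interface

Orientations are given as a rotation vector (axis times angle).
In Python, from bench import arm gives the robot as it stands. The module is installed in compiled form; this text tells all that it offers.
- The arm moves only by the tool carry_out, never from a script. Its argument "steps" is a list that holds one entry, the list of rows, each a list of 6 numbers: the shift along the tool's x, y, z in cm, then the turn, a rotation vector about the tool's x, y, z in units of 8 degrees (1.0 is 8 degrees). In form: [[[x, y, z, wx, wy, wz], ...]]. A call has 1 to 20 rows; each row shifts and turns the commanded pose from where the row before left it, along the tool's axes as they then stand; what a row does not reach is not made up. A row lasts 1/8 s, in which the tool goes at most 62.5 mm and 10.7 degrees, less where a joint would pass 70% of its speed; a pose out of reach is approached as far as the arm can. A call with a gripper value outside its range is refused whole. "jaw" is the finger opening in cm, from 0 to 8.54, set as the call begins (left out, the last holds). The fingers move at their own pace and stop on an object; "squeeze" is the grip in N (left out, the last holds). Time passes only in rows, so rows that do not move let the fingers close. It gives the time, the measured TCP pose, the force and the opening at its end, in the units of the state.
- arm.observe(): the state, without advancing time (a new reading comes with each control period).
- arm.get_image(name): name is "side" or "top"; returns a dict with "pixels" (400x640x3 uint8, red, green, blue), "z_map" (400x640 float32, m along the optical axis (not along the pixel's ray), 0 where there is no reading), "fx", "fy", "cx", "cy" (pixels), "k1" (the pictures are not rectified: a ray, as slopes to the right and down, at radius r is drawn at 1 + k1 r^2 times it, then the intrinsics apply), "extrinsics" (4x4, takes a point from camera to world coordinates). Camera axes: x right, y down, z forward; pixel columns grow to the right and rows downward; lengths in m; the calibration is good to about 2 mm. A picture is of the moment at which its call begins.
- arm.finish_job(): hands the job in, once; it reports no verdict.
Trained networks look in the newest picture that a camera, given by its name, has taken for a name from the list of things; names that differ only in an ending like _2 or _b are one class to them, and where a whole thing is asked for, a point or a joint stands for the part that bears it (a point fixed in the world has none). Each returns a list of dicts, best first, with "score" (0 to 1); they miss things now and then, are a little off and sometimes report something else, mostly with a low value. They report only what shows in the picture. A call takes as long as a camera call. They do not tell look-alikes from the thing itself.
- arm.spot_in(camera, target): "position" ([x, y, z] in m, in the coordinates of the camera as it stood for that picture, good to about 4 mm: the middle of the surface that is visible of it).
- arm.regions_of(camera, target): "mask" (400x640 bool, what is visible of it).
- arm.landmark_of(camera, target): "position" ([x, y, z] in m, in the coordinates of the camera as it stood for that picture, good to about 4 mm: a listed point, or the origin of a listed thing).
The state is a dict: "t": time; "joint_pos": joint angles; "dq": joint speeds; "joint_torque": joint torques, N m; "tool_pos": TCP position; "ee_rot": TCP orientation; "wrist_force": force on the tool from outside, world axes, zero at the start; "torque": the same for the moment, N m; "gripper_width": opening from 0.0 (shut) to 1.0 (fully open).
Only numpy, scipy, OpenCV 4.12 (cv2) and the standard library are available. Lean on these libraries where they do the work, as an engineer would, in place of code of your own. Each camera call takes 0.05 s, during which the arm holds its last target.

## Working session

There is one attempt and no reset: what is moved stays moved. The work goes in short steps, Python scripts to look and compute and a tool call to move; the robot and the scene stay as the last step left them, time stands still between calls to the robot, and variables do not carry over. Pictures are saved under pics/ and viewed, and the job is handed in when it is done.

Besides the shell and the picture viewer there is one more tool, called after "Request:" as name(argument=value, ...) on one line, values as JSON. carry_out: Moves the arm, as the interface text tells. Its arguments: {"type":"object","properties":{"steps":{"type":"array","items":{"type":"array","items":{"type":"array","items":{"type":"number"}}}},"jaw":{"type":"number"},"squeeze":{"type":"number"}},"required":["steps"]}

```bash
mkdir -p pics
cat > h.py <<'E'
from bench import arm
import numpy as np, cv2
from scipy.spatial.transform import Rotation as R
def save(im,name,crop=None,s=1):
    p=im["pixels"][:,:,::-1]
    if crop: p=p[crop[1]:crop[3],crop[0]:crop[2]]
    cv2.imwrite("pics/"+name,cv2.resize(np.ascontiguousarray(p),None,fx=s,fy=s,interpolation=cv2.INTER_CUBIC))
def undist(im,u,v):
    x=(np.asarray(u,float)-im["cx"])/im["fx"];y=(np.asarray(v,float)-im["cy"])/im["fy"]
    a,b=x.copy(),y.copy()
    for _ in range(10):
        f=1+im["k1"]*(a*a+b*b);a=x/f;b=y/f
    return a,b
def cloud(im):
    v,u=np.mgrid[0:400,0:640];a,b=undist(im,u,v);z=im["z_map"]
    P=np.stack([a*z,b*z,z],-1);E=im["extrinsics"]
    W=P@E[:3,:3].T+E[:3,3];W[z==0]=np.nan
    return W
def w(im,p): 
    E=im["extrinsics"];return E[:3,:3]@np.array(p)+E[:3,3]
def proj(im,P):
    E=im["extrinsics"];c=E[:3,:3].T@(np.array(P)-E[:3,3]);a,b=c[0]/c[2],c[1]/c[2];f=1+im["k1"]*(a*a+b*b)
    return im["fx"]*a*f+im["cx"],im["fy"]*b*f+im["cy"]
E
cat > a.py <<'E'
from h import *
import pickle
np.set_printoptions(precision=4,suppress=True)
print(arm.observe())
d={}
for c in ("top","side"):
    im=arm.get_image(c);d[c]=im;save(im,c+"0.png")
    print(c,im["extrinsics"],im["fx"],im["k1"])
    for n in ("seat","dowel_big","dowel_small","cover_face","cover_grip","bore_big","bore_small","vial_mid","tin_mid","bottle_mid","carton_mid"):
        for r in arm.landmark_of(c,n)[:3]: 
            P=w(im,r["position"]);print(c,n,round(r["score"],2),P,np.round(proj(im,P)))
pickle.dump(d,open("d0.pkl","wb"))
E
python3 a.py
```

```text
{'t': 0.0, 'joint_pos': array([ 1.1417,  0.2635, -0.0489,  1.2594, -0.    ,  1.4155]), 'dq': array([ 0.0018, -0.0014,  0.001 ,  0.0016, -0.0003,  0.0008]), 'joint_torque': array([  0.0002, -63.7623,  38.4571,   0.0135,  -0.0001,  -0.    ]), 'tool_pos': array([0.1419, 0.5052, 0.2558]), 'ee_rot': array([-1.0057,  1.3273,  1.0049]), 'wrist_force': array([-0.054 ,  0.4866,  1.5377]), 'torque': array([-0.0214, -0.0038,  0.0072]), 'gripper_width': 1.002496136722865}
top [[ 0.0077 -0.9906  0.1369  0.4196]
 [-1.     -0.0075  0.0022  0.0945]
 [-0.0012 -0.1369 -0.9906  1.0568]
 [ 0.      0.      0.      1.    ]] 399.17544602224496 -0.03642750898757609
top seat 0.94 [0.5206 0.0028 0.0399] [357. 219.]
top dowel_big 0.93 [0.5598 0.0098 0.0705] [355. 202.]
top dowel_big 0.46 [ 0.6569 -0.0871  0.0284] [391. 168.]
top dowel_small 0.57 [0.4779 0.0056 0.0772] [357. 235.]
top cover_face 0.87 [ 0.4992  0.2123 -0.005 ] [277. 228.]
top cover_grip 0.92 [0.5014 0.2111 0.0568] [275. 225.]
top cover_grip 0.33 [0.5582 0.0091 0.0673] [356. 203.]
top bore_big 0.74 [ 0.5386  0.2147 -0.0013] [276. 213.]
top bore_s
[... 929 characters left out ...]
0.2052 0.0023] [307. 204.]
side cover_face 0.26 [0.5586 0.0049 0.0667] [335. 223.]
side cover_grip 0.64 [0.5    0.2115 0.0542] [307. 186.]
side bore_big 0.89 [ 0.5389  0.2159 -0.0053] [320. 204.]
side bore_small 0.85 [0.4619 0.2046 0.0007] [293. 205.]
side bore_small 0.66 [ 0.4879 -0.2572  0.0204] [310. 315.]
side vial_mid 0.65 [ 0.4899 -0.2591  0.0229] [311. 315.]
side vial_mid 0.63 [ 0.5293 -0.1788  0.0256] [328. 287.]
side vial_mid 0.39 [0.4996 0.211  0.0512] [306. 187.]
side tin_mid 0.6 [ 0.6495 -0.0893  0.0225] [378. 261.]
side bottle_mid 0.79 [0.6427 0.0242 0.0425] [368. 226.]
side bottle_mid 0.5 [0.5185 0.003  0.0356] [318. 235.]
side carton_mid 0.67 [0.5186 0.44   0.0142] [310. 163.]
```

Run:
```python
from h import *
import pickle
d=pickle.load(open("d0.pkl","rb"))
save(d["top"],"t_crop.png",(240,140,480,290),3.3)
save(d["side"],"s_crop.png",(270,160,430,340),3.3)
```

```text
(no output)
```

View pics/top0.png

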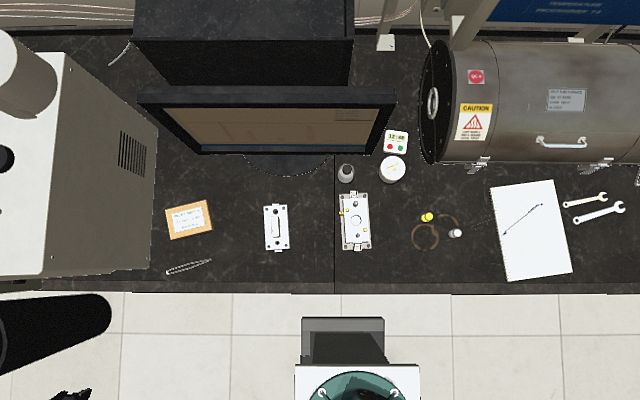

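```bash
sleep 0.1
```

```text
(no output)
```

View pics/side0.png

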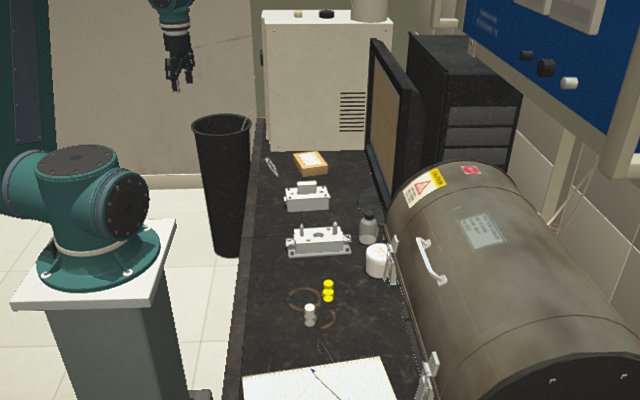

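View pics/t_crop.png

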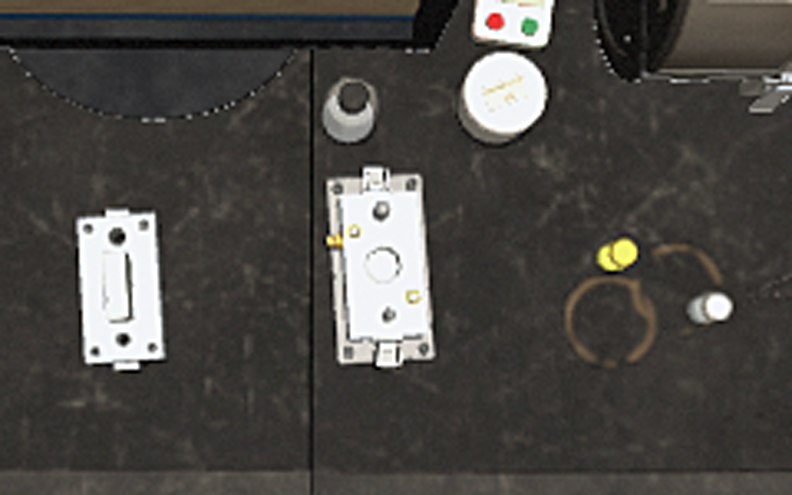

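View pics/s_crop.png

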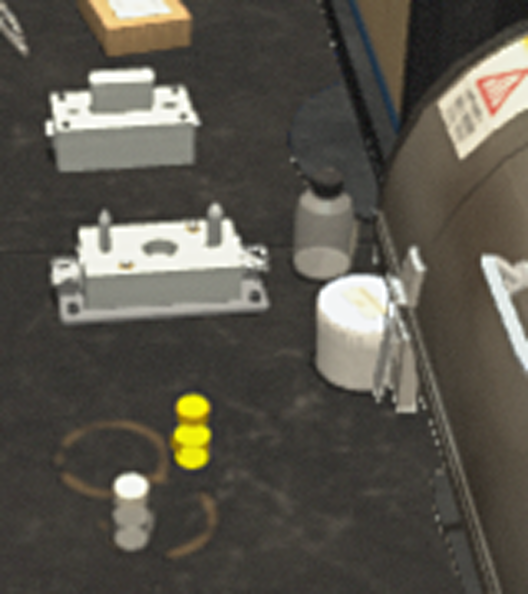

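White vial: top (455,233), side (310,315). Yellow look-alike: top (427,216), side (328,290). The white cap and clear glass fit the description, so the target is the white one. The thick dowel and the larger bore are both at the far (+x) end. Next I'll refine the positions with depth.

```bash
cat > m.py <<'E'
from h import *
import pickle
np.set_printoptions(precision=4,suppress=True)
def rect(P):
    (c,s,a)=cv2.minAreaRect((P[:,:2]*1000).astype(np.float32)); return np.round(c,1),np.round(s,1),round(a,1)
d=pickle.load(open("d0.pkl","rb"))
for c in ("top","side"):
    im=d[c];W=cloud(im)
    def box(x0,x1,y0,y1,z0,z1):
        m=(W[...,0]>x0)&(W[...,0]<x1)&(W[...,1]>y0)&(W[...,1]<y1)&(W[...,2]>z0)&(W[...,2]<z1);return W[m]
    for n,b in dict(table=(.4,.5,.05,.12,-.05,.05),seatface=(.44,.6,-.06,.07,.030,.046),dowB=(.545,.58,-.02,.03,.052,.09),dowS=(.46,.50,-.02,.03,.052,.09),covtop=(.42,.58,.15,.27,.033,.048),rib=(.45,.55,.15,.27,.06,.085),ribtop=(.45,.55,.15,.27,.066,.085),vial=(.46,.515,-.285,-.235,.006,.07),vialtop=(.46,.515,-.285,-.235,.038,.07),yel=(.515,.56,-.21,-.15,.006,.07),bottle=(.61,.68,-.01,.06,.02,.12),tin=(.61,.7,-.13,-.05,.02,.09)).items():
        P=box(*b)
        if len(P)>3: print(c,n,len(P),"mean",P.mean(0),"med",np.median(P,0),"zmin/max",P[:,2].min(),P[:,2].max(),rect(P))
E
python3 m.py
```

```text
top table 1024 mean [ 0.4501  0.0845 -0.0006] med [ 0.4497  0.0844 -0.0005] zmin/max -0.011893547461858445 0.005720631107437368 (array([450. ,  84.4]), array([99.9, 69. ]), 0.1)
top seatface 941 mean [0.5174 0.0066 0.0376] med [0.5158 0.0059 0.0376] zmin/max 0.030644346217103324 0.04587761887945585 (array([518.3,   6.5]), array([117.5,  60. ]), 3.8)
top dowB 19 mean [0.5577 0.01   0.0653] med [0.5576 0.0104 0.0657] zmin/max 0.05466510824027515 0.07287482255782574 (array([558. ,   9.4]), array([9. , 9.5]), 42.4)
top dowS 11 mean [0.4782 0.0048 0.0651] med [0.4779 0.0057 0.0668] zmin/max 0.0527188063038595 0.07164781816784893 (array([478. ,   4.3]), array([7.1, 5.3]), 88.3)
top covtop 835 mean [0.4973 0.2097 0.0396] med [0.4957 0.2065 0.0396] zmin/max 0.033635953892688475 0.047352110975162676 (array([498.6, 210.2]), array([112.1,  60.7]), 4.5)
top rib 158 mean [0.4989 0.2098 0.0699] med [0.4985 0.2095 0.0702] zmin/max 0.06000279312006862 0.07602712775852771 (array([498.5, 210.4]), array([50.6, 17.9]), 4.6)
top ribtop 149 mean [0.4987 0.2102 0.0703] med [0.4984 0.2097 0.0703] zmin/max 0
[... 2350 characters left out ...]
 vialtop 60 mean [ 0.4865 -0.2572  0.0411] med [ 0.4868 -0.2573  0.0412] zmin/max 0.03843504332309877 0.04460775191123745 (array([ 486. , -255.9]), array([19.9, 17.6]), 87.9)
side yel 177 mean [ 0.5279 -0.1876  0.0256] med [ 0.528  -0.1885  0.0189] zmin/max 0.0061671411542185695 0.04392026781424618 (array([ 527.4, -185.1]), array([22.3, 22.4]), 52.0)
side bottle 400 mean [0.6408 0.0164 0.0494] med [0.6402 0.0154 0.0497] zmin/max 0.020004478576720275 0.08010121268605053 (array([641.3,  22.2]), array([37.4, 44.4]), 52.3)
side tin 488 mean [ 0.6431 -0.1018  0.044 ] med [ 0.6433 -0.1054  0.049 ] zmin/max 0.020192876109260016 0.053588942610491186 (array([645.8, -92.9]), array([64.9, 49.4]), 79.1)
```

```bash
cat >> h.py <<'E'
def plan(pos,zdir_yaw=None):
    """delta to TCP pos in current tool axes (cm); yaw deltas"""
    s=arm.observe();M=R.from_rotvec(s["ee_rot"]).as_matrix()
    print("t",round(s["t"],2),"pos",np.round(s["tool_pos"],4),"grip",round(s["gripper_width"],3),"F",np.round(s["wrist_force"],1),"T",np.round(s["torque"],2))
    print("tool x,y,z axes\n",np.round(M.T,3), "joints",np.round(s["joint_pos"],2))
    if zdir_yaw is not None:
        best=None
        for k in (0,np.pi):
            a=zdir_yaw+k
            X=np.array([0,0,-1.]);Z=np.array([np.cos(a),np.sin(a),0]);Y=np.cross(Z,X)
            T=np.stack([X,Y,Z],1);rv=R.from_matrix(M.T@T).as_rotvec()
            print("turn (8deg units, tool axes)",np.round(rv/np.radians(8),2));
            print("  shift after that turn cm",np.round(T.T@(np.array(pos)-s["tool_pos"])*100,2))
    print("shift now cm",np.round(M.T@(np.array(pos)-s["tool_pos"])*100,2))
E
python3 -c "
from h import *
plan([0.487,-0.253,0.12],np.radians(94.3))"
```

```text
t 1.2 pos [0.142  0.5055 0.2563] grip 1.004 F [-0.2  1.1 -0.3] T [ 0.03 -0.01  0.04]
tool x,y,z axes
 [[ 0.     0.    -1.   ]
 [-0.963  0.27  -0.   ]
 [ 0.27   0.963  0.   ]] joints [ 1.14  0.26 -0.05  1.26 -0.    1.42]
turn (8deg units, tool axes) [-2.5  0.   0. ]
  shift after that turn cm [ 13.63 -28.72 -78.22]
turn (8deg units, tool axes) [20.  0. -0.]
  shift after that turn cm [13.63 28.72 78.22]
shift now cm [ 13.63 -53.73 -63.69]
```

Request:
carry_out(steps=[[[0,0,0,-1.25,0,0],[0,0,0,-1.25,0,0],[0,-1.8,-4.9,0,0,0],[0,-1.8,-4.9,0,0,0],[0,-1.8,-4.9,0,0,0],[0,-1.8,-4.9,0,0,0],[0,-1.8,-4.9,0,0,0],[0,-1.8,-4.9,0,0,0],[0,-1.8,-4.9,0,0,0],[0,-1.8,-4.9,0,0,0],[0,-1.8,-4.9,0,0,0],[0,-1.8,-4.9,0,0,0],[0,-1.8,-4.9,0,0,0],[0,-1.8,-4.9,0,0,0],[0,-1.8,-4.9,0,0,0],[0,-1.8,-4.9,0,0,0],[0,-1.8,-4.9,0,0,0],[0,-1.8,-4.7,0,0,0]]], jaw=8.5, squeeze=30)

```text
t: 3.45
tool_pos: [0.4884, -0.2545, 0.2563]
ee_rot: [-1.264, 1.173, 1.264]
wrist_force: [0.8, -1.1, 0.7]
gripper_width: 0.996
```

```bash
python3 -c "
from h import *
plan([0.487,-0.253,0.12],np.radians(94.3))
im=arm.get_image('side');save(im,'s1.png',(240,160,440,360),3)
"
```

```text
t 3.45 pos [ 0.4884 -0.2545  0.2563] grip 0.996 F [ 0.8 -1.1  0.7] T [-0.01 -0.06  0.  ]
tool x,y,z axes
 [[ 0.    -0.    -1.   ]
 [-0.997 -0.075 -0.   ]
 [-0.075  0.997 -0.   ]] joints [-0.63  0.31  0.02  1.28  0.   -0.7 ]
turn (8deg units, tool axes) [-0. -0.  0.]
  shift after that turn cm [13.63  0.13  0.16]
turn (8deg units, tool axes) [22.5  0.   0. ]
  shift after that turn cm [13.63 -0.13 -0.16]
shift now cm [13.63  0.14  0.16]
```

View pics/s1.png

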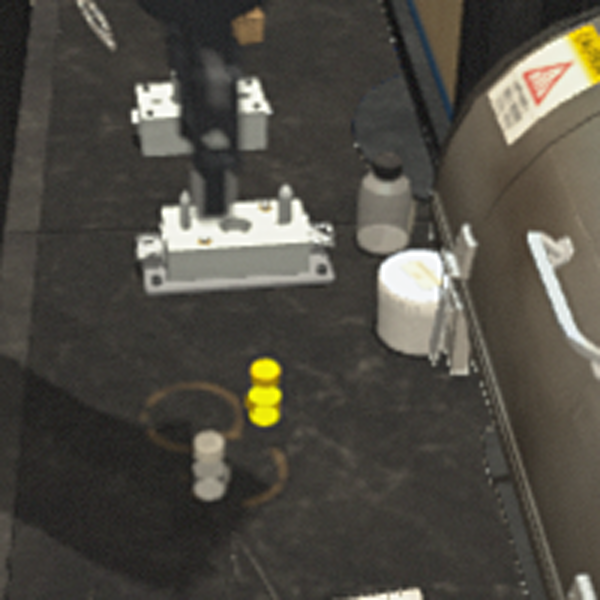

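The white vial (side ~(309,315), crop (208,465)) stands clear of the yellow one at (328,290), so I'm descending on the white one.

Request:
carry_out(steps=[[[4,0.1,0.15,0,0,0],[5,0,0,0,0,0],[5,0,0,0,0,0],[4,0,0,0,0,0],[2,0,0,0,0,0],[1.2,0,0,0,0,0],[0,0,0,0,0,0]]])

```text
t: 4.38
tool_pos: [0.4867, -0.2512, 0.0441]
ee_rot: [-1.264, 1.173, 1.265]
wrist_force: [-0.1, -0.3, 0.3]
gripper_width: 0.991
```

```bash
python3 -c "
from h import *
plan([0.487,-0.253,0.044])
im=arm.get_image('side');save(im,'s2.png',(260,260,380,360),5)
"
```

```text
t 4.38 pos [ 0.4867 -0.2512  0.0441] grip 0.991 F [-0.1 -0.3  0.3] T [0.02 0.04 0.02]
tool x,y,z axes
 [[-0.001  0.    -1.   ]
 [-0.997 -0.075  0.001]
 [-0.075  0.997  0.   ]] joints [-0.63  0.45 -0.38  0.74 -0.   -0.7 ]
shift now cm [ 0.01 -0.01 -0.18]
```

View pics/s2.png

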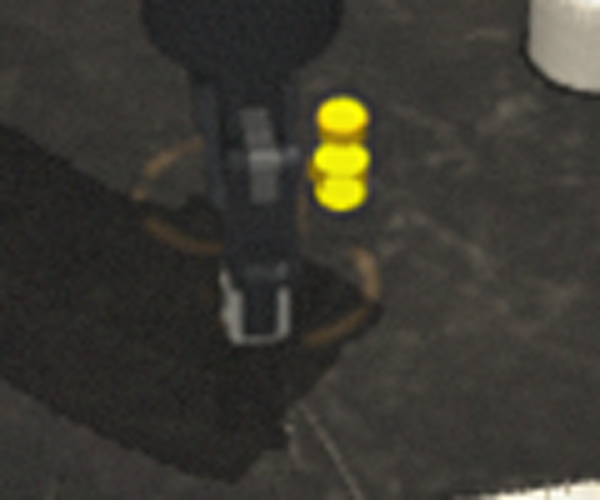

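The fingers straddle the vial and the yellow look-alike is clear to the right. Closing now.

Request:
carry_out(steps=[[[0,0,0,0,0,0],[0,0,0,0,0,0],[0,0,0,0,0,0],[0,0,0,0,0,0],[0,0,0,0,0,0],[0,0,0,0,0,0],[0,0,0,0,0,0],[0,0,0,0,0,0]]], jaw=1.5, squeeze=30)

```text
t: 5.42
tool_pos: [0.487, -0.2514, 0.0446]
ee_rot: [-1.265, 1.173, 1.264]
wrist_force: [-1.6, 0.9, 5.7]
gripper_width: 0.251
```

Request:
carry_out(steps=[[[-0.5,0,0,0,0,0],[-2,0,0,0,0,0],[-4,0,0,0,0,0],[-5,0,0,0,0,0],[-1,0,0,0,0,0]]])

```text
t: 6.05
tool_pos: [0.4878, -0.2519, 0.1724]
ee_rot: [-1.268, 1.172, 1.261]
wrist_force: [0.1, 0.1, -0.6]
gripper_width: 0.257
```

```bash
python3 -c "
from h import *
import pickle
plan([0.487,-0.253,0.044])
im=arm.get_image('side');save(im,'s3.png',(260,200,380,320),5)
im2=arm.get_image('top');save(im2,'t3.png',(380,150,520,270),5)
pickle.dump([im,im2],open('d3.pkl','wb'))
"
```

```text
t 6.05 pos [ 0.4878 -0.2519  0.1724] grip 0.257 F [ 0.1  0.1 -0.6] T [ 0.03 -0.03  0.03]
tool x,y,z axes
 [[ 0.004 -0.003 -1.   ]
 [-0.997 -0.075 -0.003]
 [-0.075  0.997 -0.003]] joints [-0.63  0.34 -0.17  1.06 -0.   -0.7 ]
shift now cm [12.84  0.13 -0.06]
```

View pics/s3.png

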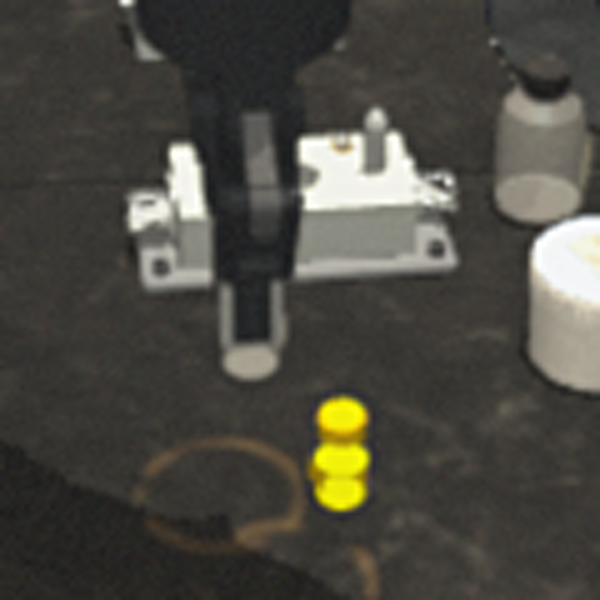

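View pics/t3.png

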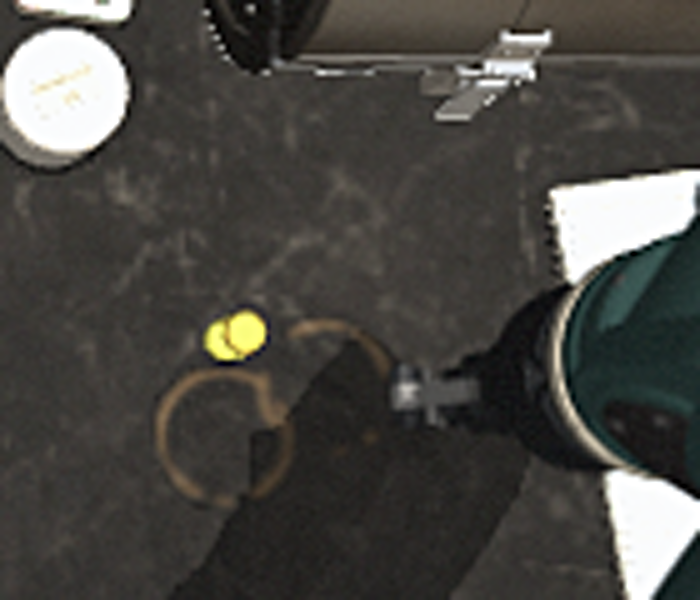

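Run:
```python
from h import *
import pickle
im,im2=pickle.load(open('d3.pkl','rb'))
T=np.array([0.4878,-0.2519,0.1724])
for k in (-.0435,-.0445): print("foot proj side",np.array(proj(im,T+[0,0,k])))
# where other offsets would be
print("d/dy",np.array(proj(im,T+[0,.005,-.044])),"d/dx",np.array(proj(im,T+[0.005,0,-.044])))
W=cloud(im)
m=(abs(W[...,0]-T[0])<.02)&(abs(W[...,1]-T[1])<.03)&(W[...,2]>.11)&(W[...,2]<.16)
v,u=np.nonzero(m);P=W[m];print(len(P),u.min(),u.max(),v.min(),v.max())
for vv in range(v.min(),v.max()+1): 
    q=P[v==vv];print(vv,u[v==vv].min(),u[v==vv].max(),q.mean(0).round(4),q[:,0].min().round(4),q[:,0].max().round(4))
W=cloud(im2)
m=(abs(W[...,0]-T[0])<.03)&(abs(W[...,1]-T[1])<.05)&(W[...,2]>.11)&(W[...,2]<.25)
v,u=np.nonzero(m);P=W[m];print(len(P),u.min(),u.max(),v.min(),v.max());print(P[:,1].min(),P[:,1].max(),P.mean(0))
# initial vial foot & seat in side picture
d=pickle.load(open("d0.pkl","rb"))
save(d["side"],"s0z.png",(285,290,335,335),14)
```

```text
foot proj side [309.2070544  270.26081143]
foot proj side [309.20861836 270.68446329]
d/dy [309.09437109 268.82288442] d/dx [311.87964195 270.38921279]
132 302 316 255 275
255 302 302 [ 0.4749 -0.2436  0.1586] 0.4749 0.4749
256 302 302 [ 0.4748 -0.2447  0.1571] 0.4748 0.4748
257 302 302 [ 0.4748 -0.2448  0.1548] 0.4748 0.4748
258 302 302 [ 0.4748 -0.2437  0.1518] 0.4748 0.4748
259 302 302 [ 0.4748 -0.2445  0.1501] 0.4748 0.4748Traceback (most recent call last):
  File "<stdin>", line 12, in <module>
    return umr_minimum(a, axis, None, out, keepdims, initial, where)
ValueError: zero-size array to reduction operation minimum which has no identity
```

Run:
```python
from h import *
import pickle
im,im2=pickle.load(open('d3.pkl','rb'))
T=np.array([0.4878,-0.2519,0.1724])
W=cloud(im)
m=(abs(W[...,0]-T[0])<.02)&(abs(W[...,1]-T[1])<.03)&(W[...,2]>.11)&(W[...,2]<.16)
v,u=np.nonzero(m);P=W[m]
for vv in range(262,v.max()+1,2): 
    q=P[v==vv]
    if len(q): print(vv,u[v==vv].min(),u[v==vv].max(),q.mean(0).round(4),q[:,0].min().round(4),q[:,0].max().round(4))
save(im,"s3z.png",(290,240,335,285),14)
W=cloud(im2)
m=(abs(W[...,0]-T[0])<.03)&(abs(W[...,1]-T[1])<.05)&(W[...,2]>.11)&(W[...,2]<.25)
v,u=np.nonzero(m);P=W[m];print(len(P),u.min(),u.max(),v.min(),v.max());print(P[:,1].min(),P[:,1].max(),P.mean(0))
```

```text
264 303 316 [ 0.4877 -0.2687  0.1564] 0.476 0.5002
266 304 316 [ 0.489  -0.273   0.1551] 0.4776 0.5004
268 304 315 [ 0.4875 -0.2725  0.1502] 0.4775 0.4982
270 304 314 [ 0.487  -0.2618  0.1373] 0.4779 0.4964
272 304 314 [ 0.487  -0.2617  0.1325] 0.4779 0.4964
274 305 313 [ 0.487  -0.2617  0.1279] 0.4796 0.4945
89 463 481 219 237
-0.23373126282059442 -0.20226486079518302 [ 0.47932772 -0.22405192  0.21438172]
```

View pics/s3z.png

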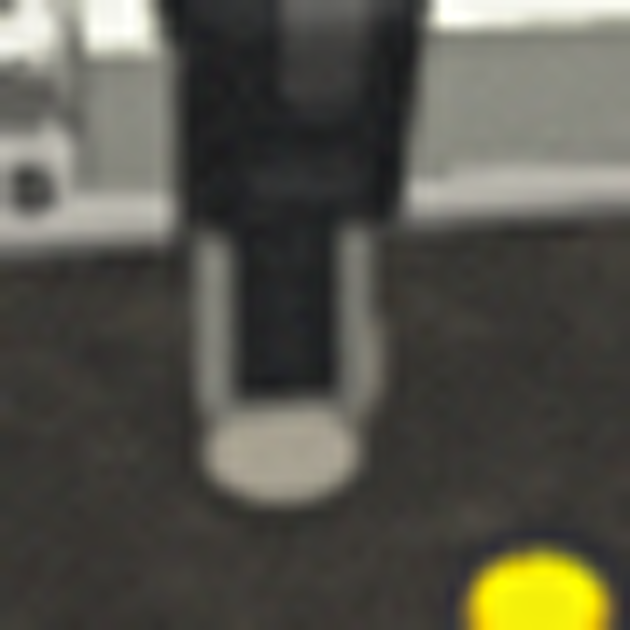

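Run:
```python
from h import *
import pickle
np.set_printoptions(precision=4,suppress=True)
d=pickle.load(open('d0.pkl','rb'))
# ortho rectified views at plane z=38mm : 0.5mm/px, range x .44...60,y -.05...07
def ortho(im,x0,x1,y0,y1,z,s=0.00025):
    xs=np.arange(x1,x0,-s);ys=np.arange(y1,y0,-s)
    Y,X=np.meshgrid(ys,xs);E=im["extrinsics"]
    P=np.stack([X,Y,np.full_like(X,z)],-1)-E[:3,3];C=P@E[:3,:3]
    a,b=C[...,0]/C[...,2],C[...,1]/C[...,2];f=1+im["k1"]*(a*a+b*b)
    return cv2.remap(im["pixels"][:,:,::-1],(im["fx"]*a*f+im["cx"]).astype(np.float32),(im["fy"]*b*f+im["cy"]).astype(np.float32),cv2.INTER_CUBIC)
o=[]
for c in ("top","side"):
    z=0.038+(-.0005 if c=="top" else -.0015)
    I=ortho(d[c],.45,.59,-.035,.05,z)
    for k in range(0,I.shape[0],40): I[k,:6]=(0,0,255)   # 10mm ticks
    for k in range(0,I.shape[1],40): I[:6,k]=(0,0,255)
    o.append(I)
I=np.hstack(o);print(I.shape);cv2.imwrite("pics/ortho.png",I)
```

```text
(560, 680, 3)
```

View pics/ortho.png

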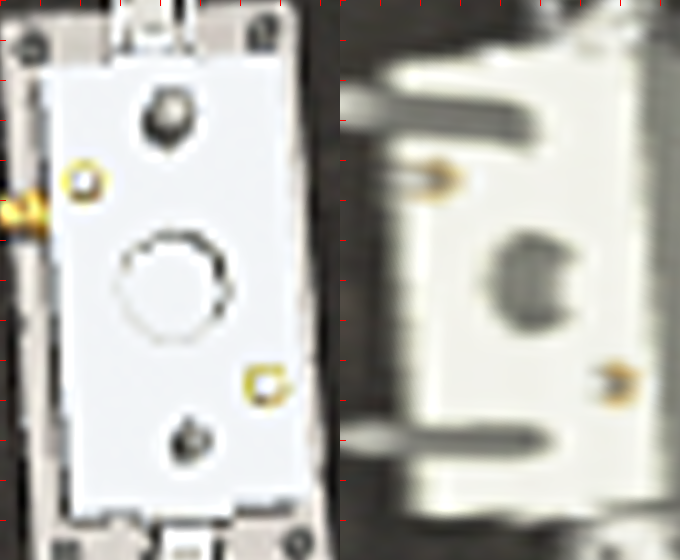

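Top ortho view: pocket centre at (175,287), so the seat is at about (0.518, 0.0055) with yaw about 4°. Both cameras agree to about 1.5 mm. The vial is held upright about 20 mm above its foot. Moving it over the pocket.

```bash
python3 -c "
from h import *
plan([0.519,0.0055,0.17],np.radians(94.1))
"
```

```text
t 6.15 pos [ 0.4872 -0.2515  0.1702] grip 0.252 F [ 0.5  0.  -0.7] T [ 0.   -0.02  0.01]
tool x,y,z axes
 [[ 0.001 -0.001 -1.   ]
 [-0.997 -0.075 -0.001]
 [-0.075  0.997 -0.001]] joints [-0.63  0.34 -0.17  1.06  0.   -0.7 ]
turn (8deg units, tool axes) [ 0.03 -0.01  0.01]
  shift after that turn cm [ 2.000e-02 -5.010e+00  2.541e+01]
turn (8deg units, tool axes) [-2.247e+01 -2.000e-02 -1.000e-02]
  shift after that turn cm [ 2.000e-02  5.010e+00 -2.541e+01]
shift now cm [-1.000e-02 -5.100e+00  2.539e+01]
```

Request:
carry_out(steps=[[[0,-0.63,3.2,0,0,0],[0,-0.63,3.2,0,0,0],[0,-0.63,3.2,0,0,0],[0,-0.63,3.2,0,0,0],[0,-0.63,3.2,0,0,0],[0,-0.63,3.2,0,0,0],[0,-0.63,3.2,0,0,0],[0,-0.63,3.0,0,0,0],[3,0,0,0,0,0],[3,0,0,0,0,0],[1,0,0,0,0,0],[0,0,0,0,0,0]]])

```text
t: 7.65
tool_pos: [0.5175, 0.0058, 0.0986]
ee_rot: [-1.263, 1.174, 1.266]
wrist_force: [0.4, 0.5, 0.6]
gripper_width: 0.255
```

Run:
```python
from h import *
import pickle
plan([0.5183,0.0055,0.067],np.radians(94.1))
im=arm.get_image('side');save(im,'s4.png',(270,180,370,260),8)
im2=arm.get_image('top');save(im2,'t4.png',(300,150,420,270),5)
pickle.dump([im,im2],open('d4.pkl','wb'))
T=arm.observe()["tool_pos"]; 
W=cloud(im)
m=(abs(W[...,0]-T[0])<.02)&(abs(W[...,1]-T[1])<.03)&(W[...,2]>T[2]-.05)&(W[...,2]<T[2]-.02)
v,u=np.nonzero(m);P=W[m]
for vv in range(v.min(),v.max()+1): 
    q=P[v==vv]
    if len(q): print(vv,u[v==vv].min(),u[v==vv].max(),q.mean(0).round(4),q[:,0].min().round(4),q[:,0].max().round(4))
```

```text
t 7.65 pos [0.5175 0.0058 0.0986] grip 0.255 F [0.4 0.5 0.6] T [0.02 0.01 0.03]
tool x,y,z axes
 [[-0.002  0.    -1.   ]
 [-0.997 -0.075  0.002]
 [-0.075  0.997  0.   ]] joints [-0.15  0.35 -0.37  0.85  0.   -0.22]
turn (8deg units, tool axes) [ 0.03  0.   -0.01]
  shift after that turn cm [ 3.16 -0.08 -0.04]
turn (8deg units, tool axes) [-2.247e+01  2.000e-02  0.000e+00]
  shift after that turn cm [3.16 0.08 0.04]
shift now cm [ 3.16 -0.09 -0.04]
216 311 311 [0.5034 0.0183 0.0795] 0.5034 0.5034
217 311 312 [0.5046 0.018  0.0769] 0.5035 0.5057
218 312 312 [0.5055 0.0111 0.0784] 0.5055 0.5055
219 312 312 [0.5054 0.0108 0.0757] 0.5054 0.5054
223 321 322 [ 0.5264 -0.0127  0.079 ] 0.5252 0.5277
224 313 322 [ 0.5172 -0.0126  0.0764] 0.5065 0.5286
225 313 322 [ 0.5172 -0.0119  0.0732] 0.5067 0.5285
226 313 321 [ 0.5166 -0.0029  0.0646] 0.5073 0.5261
227 313 321 [ 0.5166 -0.0036  0.0622] 0.5073 0.5261
228 313 321 [ 0.5166 -0.0032  0.0591] 0.5073 0.5262
229 313 321 [ 0.5166 -0.0039  0.0568] 0.5074 0.5263
230 314 320 [ 0.5165 -0.0051  0.0547] 0.5095 0.5236
231 316 318 [ 0.5165 -0.0055  0.0522] 0.514 0.5189
```

View pics/s4.png

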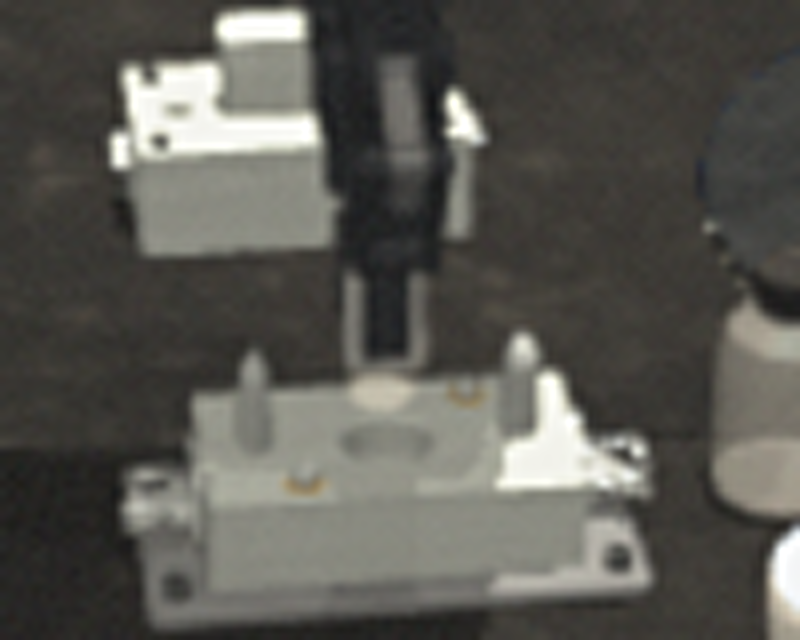

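View pics/t4.png

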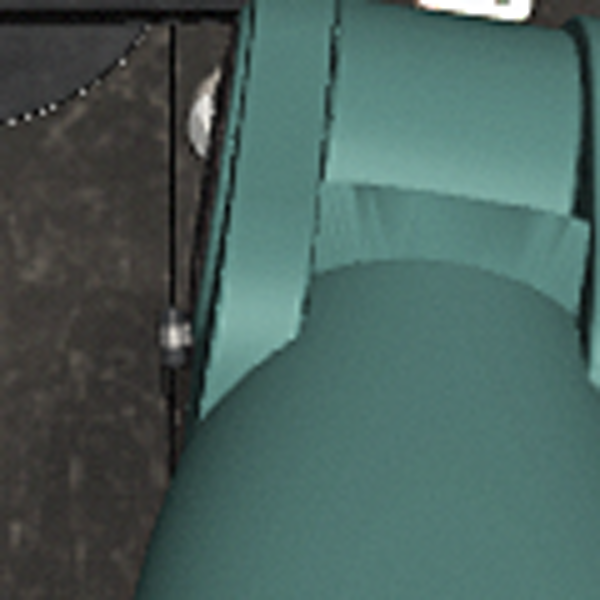

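Run:
```python
from h import *
import pickle
im,im2=pickle.load(open('d4.pkl','rb'))
for P in ([.5167,.0055,.0545],[.5167,.0055,.0365],[.518,.0045,.0365],[.518,-.0085,.0365],[.518,.0175,.0365],[.505,.0045,.0365],[.531,.0045,.0365]): print(P,np.round(proj(im,P),2))
save(im,"s4z.png",(300,215,340,245),18)
```

```text
[0.5167, 0.0055, 0.0545] [316.83 227.63]
[0.5167, 0.0055, 0.0365] [316.8  233.91]
[0.518, 0.0045, 0.0365] [317.36 234.13]
[0.518, -0.0085, 0.0365] [317.67 237.19]
[0.518, 0.0175, 0.0365] [317.06 231.12]
[0.505, 0.0045, 0.0365] [311.94 234.27]
[0.531, 0.0045, 0.0365] [322.78 233.98]
```

View pics/s4z.png

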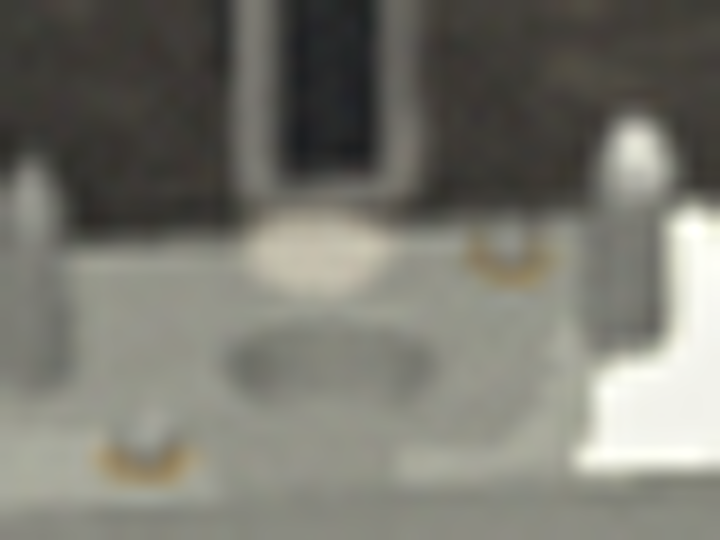

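Request:
carry_out(steps=[[[0,-0.15,-0.1,0,0,0],[1,0,0,0,0,0],[0.5,0,0,0,0,0],[0.3,0,0,0,0,0],[0.3,0,0,0,0,0],[0.2,0,0,0,0,0],[0,0,0,0,0,0]]])

```text
t: 8.62
tool_pos: [0.5195, 0.0049, 0.0762]
ee_rot: [-1.264, 1.173, 1.265]
wrist_force: [0.1, 0.1, -0.0]
gripper_width: 0.26
```

Foot 6 mm below the face with no contact force, so it is in the pocket. Continuing down.

Request:
carry_out(steps=[[[0.3,0,0,0,0,0],[0.3,0,0,0,0,0],[0.2,0,0,0,0,0],[0,0,0,0,0,0]]])

```text
t: 9.12
tool_pos: [0.5195, 0.0049, 0.0681]
ee_rot: [-1.264, 1.173, 1.265]
wrist_force: [0.4, -0.4, -0.4]
gripper_width: 0.254
```

Run:
```python
from h import *
plan([0.5183,0.0055,0.067])
im=arm.get_image('side');save(im,'s5.png',(290,200,350,250),12)
```

```text
t 9.12 pos [0.5195 0.0049 0.0681] grip 0.254 F [ 0.4 -0.4 -0.4] T [ 0.02 -0.01  0.02]
tool x,y,z axes
 [[-0.     0.    -1.   ]
 [-0.997 -0.075  0.   ]
 [-0.075  0.997  0.   ]] joints [-0.15  0.39 -0.41  0.77 -0.   -0.22]
shift now cm [0.11 0.11 0.07]
```

View pics/s5.png

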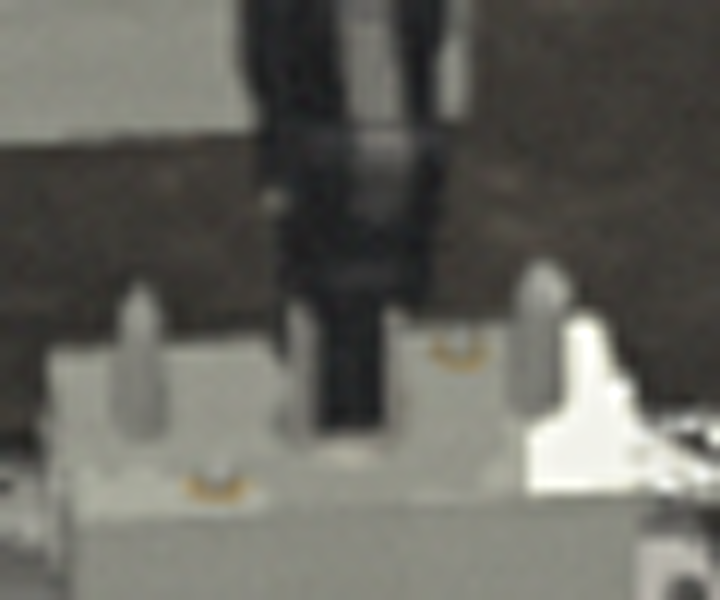

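Request:
carry_out(steps=[[[0.07,0,0,0,0,0],[0,0,0,0,0,0]]])

```text
t: 9.43
tool_pos: [0.5196, 0.0049, 0.0677]
ee_rot: [-1.264, 1.173, 1.264]
wrist_force: [-0.0, -0.7, 0.6]
gripper_width: 0.26
```

Request:
carry_out(steps=[[[0,0,0,0,0,0],[0,0,0,0,0,0],[0,0,0,0,0,0],[0,0,0,0,0,0],[-0.5,0,0,0,0,0],[-2,0,0,0,0,0],[-4,0,0,0,0,0],[-4,0,0,0,0,0],[0,0,0,0,0,0]]], jaw=6.5)

```text
t: 10.55
tool_pos: [0.5209, 0.0047, 0.1754]
ee_rot: [-1.267, 1.17, 1.26]
wrist_force: [0.3, -0.5, 0.3]
gripper_width: 0.761
```

Run:
```python
from h import *
plan([0.4985,0.2095,0.17],np.radians(94.4))
im=arm.get_image('side');save(im,'s6.png',(290,200,350,250),12)
for r in arm.landmark_of('side','vial_mid')[:3]: print(r["score"],w(im,r["position"]))
```

```text
t 10.55 pos [0.5209 0.0047 0.1754] grip 0.761 F [ 0.3 -0.5  0.3] T [ 0.02  0.02 -0.01]
tool x,y,z axes
 [[ 0.005 -0.001 -1.   ]
 [-0.997 -0.075 -0.005]
 [-0.075  0.997 -0.001]] joints [-0.15  0.29 -0.23  1.04  0.   -0.22]
turn (8deg units, tool axes) [-0.01 -0.01  0.03]
  shift after that turn cm [ 0.54  0.66 20.59]
turn (8deg units, tool axes) [2.249e+01 5.000e-02 1.000e-02]
  shift after that turn cm [  0.54  -0.66 -20.59]
shift now cm [ 0.52  0.7  20.59]
0.75 [ 0.52896887 -0.17994622  0.02553716]
```

View pics/s6.png

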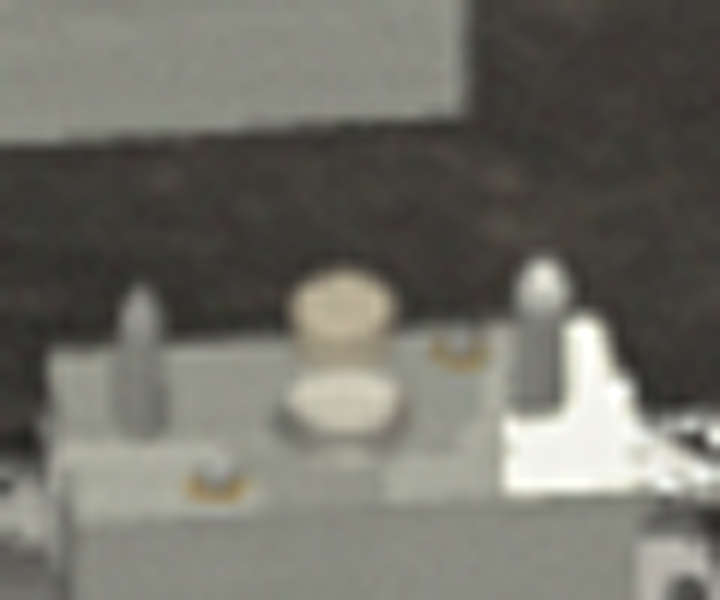

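Vial is upright in the pocket (crop (343,360)). Now the cover.

Request:
carry_out(steps=[[[0,0.07,2.9,0,0,0],[0,0.07,2.9,0,0,0],[0,0.07,2.9,0,0,0],[0,0.07,2.9,0,0,0],[0,0.07,2.9,0,0,0],[0,0.07,2.9,0,0,0],[0,0.1,3.15,0,0,0],[3,0,0,0,0,0],[4,0,0,0,0,0],[2.5,0,0,0,0,0],[0.7,0,0,0,0,0],[0,0,0,0,0,0]]])

```text
t: 12.15
tool_pos: [0.4987, 0.2094, 0.0704]
ee_rot: [-1.264, 1.174, 1.265]
wrist_force: [-0.4, -0.7, 0.1]
gripper_width: 0.76
```

Run:
```python
from h import *
plan([0.499,0.2095,0.068],np.radians(94.4))
im=arm.get_image('side');save(im,'s7.png',(270,150,350,215),9)
```

```text
t 12.15 pos [0.4987 0.2094 0.0704] grip 0.76 F [-0.4 -0.7  0.1] T [ 0.01  0.05 -0.03]
tool x,y,z axes
 [[-0.001 -0.    -1.   ]
 [-0.997 -0.075  0.001]
 [-0.075  0.997 -0.   ]] joints [ 0.25  0.42 -0.36  0.8  -0.    0.17]
turn (8deg units, tool axes) [-0.01 -0.   -0.01]
  shift after that turn cm [ 0.24 -0.03  0.01]
turn (8deg units, tool axes) [ 2.249e+01 -1.000e-02  0.000e+00]
  shift after that turn cm [ 0.24  0.03 -0.01]
shift now cm [ 0.24 -0.03  0.01]
```

View pics/s7.png

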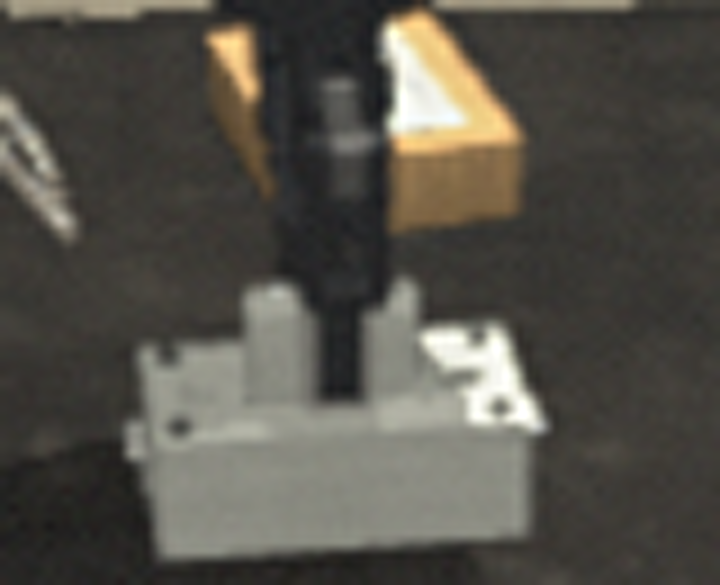

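Request:
carry_out(steps=[[[0.1,0,0,0,0,0],[0,0,0,0,0,0],[0,0,0,0,0,0],[0,0,0,0,0,0],[0,0,0,0,0,0],[0,0,0,0,0,0],[0,0,0,0,0,0]]], jaw=0.5, squeeze=100)

```text
t: 13.08
tool_pos: [0.4991, 0.2094, 0.0701]
ee_rot: [-1.265, 1.172, 1.264]
wrist_force: [-1.3, -1.0, 5.5]
gripper_width: 0.194
```

Request:
carry_out(steps=[[[-0.3,0,0,0,0,0],[-1,0,0,0,0,0],[-3,0,0,0,0,0],[-3,0,0,0,0,0],[-2.7,0,0,0,0,0],[0,0,0,0,0,0],[0,0,0,0,0,0]]])

```text
t: 13.95
tool_pos: [0.4985, 0.2093, 0.1687]
ee_rot: [-1.264, 1.174, 1.265]
wrist_force: [0.3, 0.2, -4.5]
gripper_width: 0.189
```

Run:
```python
from h import *
import pickle
plan([0.519,0.0055,0.17],np.radians(94))
im=arm.get_image('side');save(im,'s8.png',(250,120,370,250),4.5)
im2=arm.get_image('top');save(im2,'t8.png',(220,150,400,270),4)
pickle.dump([im,im2],open('d8.pkl','wb'))
```

```text
t 13.95 pos [0.4985 0.2093 0.1687] grip 0.189 F [ 0.3  0.2 -4.5] T [0.02 0.05 0.03]
tool x,y,z axes
 [[-0.001 -0.    -1.   ]
 [-0.997 -0.075  0.001]
 [-0.075  0.997 -0.   ]] joints [ 0.25  0.33 -0.19  1.05 -0.    0.17]
turn (8deg units, tool axes) [ 0.04 -0.   -0.01]
  shift after that turn cm [ -0.13  -0.63 -20.48]
turn (8deg units, tool axes) [-2.246e+01  1.000e-02 -0.000e+00]
  shift after that turn cm [-0.13  0.63 20.48]
shift now cm [ -0.13  -0.51 -20.48]
```

View pics/s8.png

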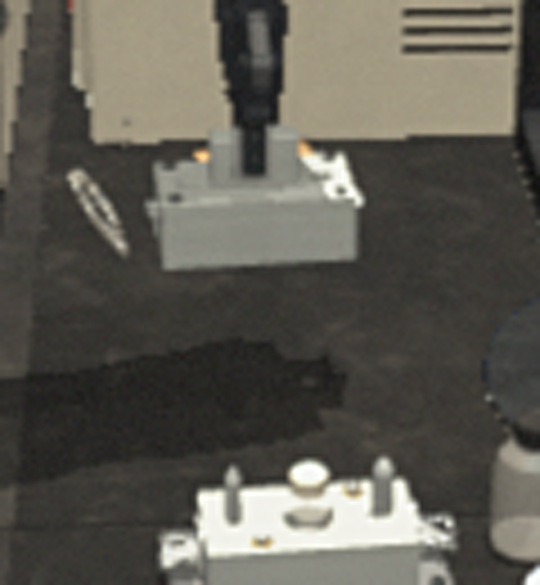

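View pics/t8.png

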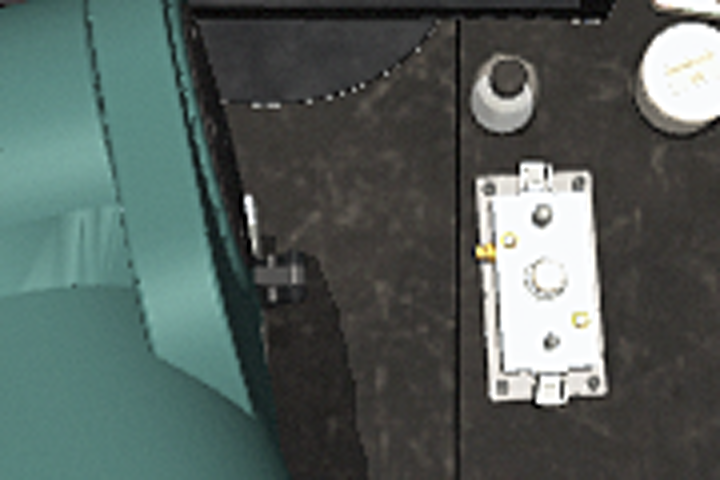

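Run:
```python
from h import *
import pickle
np.set_printoptions(precision=4,suppress=True)
im,im2=pickle.load(open('d8.pkl','rb'))
W=cloud(im2)
def sel(W,x0,x1,y0,y1,z0,z1): return W[(W[...,0]>x0)&(W[...,0]<x1)&(W[...,1]>y0)&(W[...,1]<y1)&(W[...,2]>z0)&(W[...,2]<z1)]
P=sel(W,.50,.54,-.015,.025,.057,.08);print("cap top",len(P),P.mean(0),cv2.minAreaRect((P[:,:2]*1000).astype(np.float32)))
P=sel(W,.44,.6,-.06,.07,.034,.042);print("face",P.mean(0),cv2.minAreaRect((P[:,:2]*1000).astype(np.float32)))
# plane edges: fit left/right edges of face rows
for c,Wc,i in (("top",W,im2),("side",cloud(im),im)):
    m=(Wc[...,0]>.47)&(Wc[...,0]<.565)&(abs(Wc[...,2]-(.0375 if c=="top" else .036))<.004)&(abs(Wc[...,1])<.06)
    Q=Wc[m]; 
    xs=np.arange(.47,.565,.005);L=[];Rr=[]
    for x in xs:
        q=Q[abs(Q[:,0]-x)<.003,1]
        if len(q): L.append((x,q.max()));Rr.append((x,q.min()))
    L=np.array(L);Rr=np.array(Rr)
    for E in (L,Rr): print(c,"edge slope deg",np.degrees(np.arctan(np.polyfit(E[:,0],E[:,1],1)[0])),"y at .518",np.polyval(np.polyfit(E[:,0],E[:,1],1),.518))
# cover in hand, side
Wc=cloud(im);T=np.array([.4985,.2093,.1687])
P=sel(Wc,.43,.57,.15,.2,.10,.136);r=cv2.minAreaRect((P[:,:2]*1000).astype(np.float32));print("front face",len(P),P.mean(0),P.min(0),P.max(0),np.degrees(np.arctan(np.polyfit(P[:,0],P[:,1],1)[0])))
P=sel(Wc,.46,.54,.15,.235,.148,.17);print("rib",len(P),P.mean(0),P.min(0),P.max(0))
v,u=np.nonzero((Wc[...,0]>.43)&(Wc[...,0]<.57)&(Wc[...,1]>.15)&(Wc[...,1]<.2)&(Wc[...,2]>.095)&(Wc[...,2]<.134))
b=[];
for uu in range(u.min()+3,u.max()-2): b.append((uu,v[u==uu].max()))
b=np.array(b);k=b[:,1];print(b.T)
ys,xs=k,b[:,0];print("bottom edge z",[Wc[a,c].round(4).tolist() for a,c in zip(ys[::8],xs[::8])])
```

```text
cap top 52 [0.519  0.0068 0.0658] ((519.0381469726562, 6.640834808349609), (17.779069900512695, 17.620580673217773), 89.6429443359375)
face [0.5171 0.0067 0.0379] ((517.937255859375, 6.216531753540039), (116.2811050415039, 60.360870361328125), 3.8617987632751465)
top edge slope deg 3.6566506925649676 y at .518 0.03556918128663143
top edge slope deg 3.6419819360782353 y at .518 -0.022808210564584888
side edge slope deg -0.038517834121919406 y at .518 0.02605069959015814
side edge slope deg 3.434434890921643 y at .518 -0.029623872816507253
front face 589 [0.4977 0.1793 0.1191] [0.4355 0.167  0.1   ] [0.5557 0.1997 0.136 ] 2.2680379216168394
rib 164 [0.497  0.1966 0.1597] [0.4726 0.1786 0.1483] [0.5227 0.2179 0.1692]
[[285 286 287 288 289 290 291 292 293 294 295 296 297 298 299 300 301 302
  303 304 305 306 307 308 309 310 311 312 313 314 315 316 317 318 319 320
  321 322 323 324 325]
 [175 179 179 179 179 179 179 179 179 179 179 178 178 178 178 178 178 178
  178 178 178 178 178 178 178 178 178 178 178 177 177 177 177 177 177 177
  177 177 177 177 177]]
bottom edge z [[0.4426, 0.1971, 0.0978], [0.4635, 0.1785, 0.0952], [0.4844, 0.1733, 0.1003], [0.5055, 0.179, 0.0969], [0.5267, 0.1815, 0.098], [0.5475, 0.1775, 0.0996]]
```

Request:
carry_out(steps=[[[0,0,-1,0.05,0,0],[0,-0.05,-2.5,0,0,0],[0,-0.05,-3,0,0,0],[0,-0.05,-3,0,0,0],[0,-0.05,-3,0,0,0],[0,-0.05,-3,0,0,0],[0,-0.05,-2.5,0,0,0],[0,-0.05,-1.5,0,0,0],[0,-0.05,-1,0,0,0],[1,0,0,0,0,0],[0.7,0,0,0,0,0],[0,0,0,0,0,0],[0,0,0,0,0,0]]])

```text
t: 15.68
tool_pos: [0.517, 0.0056, 0.1526]
ee_rot: [-1.26, 1.176, 1.26]
wrist_force: [-0.1, -0.6, -3.4]
gripper_width: 0.192
```

Run:
```python
from h import *
import pickle
np.set_printoptions(precision=4,suppress=True)
plan([0.5185,0.005,0.15],np.radians(93.9))
im=arm.get_image('side');save(im,'s9.png',(270,170,370,260),8)
for n in ("dowel_big","dowel_small","bore_big","bore_small","cover_face"):
    for r in arm.landmark_of('side',n)[:2]: print(n,round(r["score"],2),w(im,r["position"]),np.round(proj(im,w(im,r["position"])),1))
pickle.dump(im,open('d9.pkl','wb'))
```

```text
t 15.68 pos [0.517  0.0056 0.1526] grip 0.192 F [-0.1 -0.6 -3.4] T [-0.04  0.01  0.  ]
tool x,y,z axes
 [[-0.     0.    -1.   ]
 [-0.998 -0.069  0.   ]
 [-0.069  0.998  0.   ]] joints [-0.15  0.3  -0.28  0.99  0.   -0.22]
turn (8deg units, tool axes) [ 0.01  0.   -0.  ]
  shift after that turn cm [ 0.26 -0.15 -0.07]
turn (8deg units, tool axes) [-22.49   0.     0.  ]
  shift after that turn cm [0.26 0.15 0.07]
shift now cm [ 0.26 -0.15 -0.07]
dowel_big 0.86 [0.558  0.0059 0.0684] [334.3 222.2]
dowel_small 0.97 [ 0.4739 -0.0006  0.0659] [298.8 225.5]
dowel_small 0.39 [0.5185 0.0036 0.0827] [317.7 218. ]
bore_big 0.68 [0.5586 0.0133 0.0781] [334.3 217. ]
bore_small 0.64 [0.4783 0.001  0.085 ] [300.6 218.2]
cover_face 0.77 [0.5178 0.0029 0.083 ] [317.4 218.1]
```

View pics/s9.png

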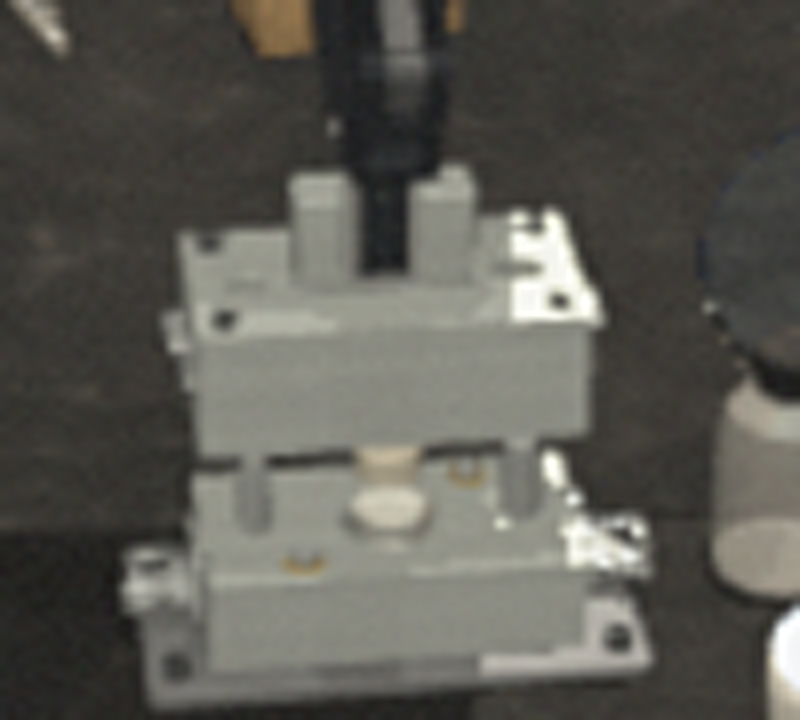

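```bash
cat > edge.py <<'E'
from h import *
import pickle
from scipy.optimize import least_squares
def edges(im,u0,u1,vfun,half=4):
    g=cv2.GaussianBlur(cv2.cvtColor(im["pixels"],cv2.COLOR_RGB2GRAY).astype(np.float32),(0,0),.7)
    out=[]
    for u in range(u0,u1):
        vc=vfun(u);vs=np.arange(vc-half,vc+half,.1)
        col=cv2.remap(g,np.full((len(vs),1),u,np.float32),vs.astype(np.float32)[:,None],cv2.INTER_CUBIC)[:,0]
        d=np.abs(np.gradient(col));k=np.argmax(d)
        if d[k]>.4 : out.append((u,vs[k]))
    o=np.array(out);
    for _ in range(4):
        p=np.polyfit(o[:,0],o[:,1],1);r=o[:,1]-np.polyval(p,o[:,0]);o=o[abs(r)<max(2*r.std(),.15)]
    return p,o,r.std()
def line(im,name,p0,p1,half=2.5):
    (a,b),(c,d)=p0,p1
    p,o,s=edges(im,a,c+1,lambda u:b+(d-b)*(u-a)/(c-a),half)
    m=(a+c)/2;print(name,"slope",round(p[0],4),"v mid",round(np.polyval(p,m),2),"at u",m,"n",len(o),"sd",round(s,2))
    return p
def slope_of(im,c,yaw,y0,tilt=0):
    t=np.array([np.cos(yaw)*np.cos(tilt),np.sin(yaw)*np.cos(tilt),np.sin(tilt)]);n=np.array([-np.sin(yaw),np.cos(yaw),0])
    A=np.array(proj(im,np.array(c)+n*y0-t*.045));B=np.array(proj(im,np.array(c)+n*y0+t*.045));return (B-A)[1]/(B-A)[0]
E
python3 - <<'E'
from edge import *
im=pickle.load(open('d9.pkl','rb'))
f=lambda x,y:(270+x/8-.5,170+y/8-.5)
def L(n,x0,y0,x1,y1):
    a=f(x0,y0);b=f(x1,y1);a=(int(a[0]),a[1]);b=(int(b[0]),b[1]);return line(im,n,a,b)
L("cov bottom",265,457,355,450); L("cov bottom all",212,460,500,443)
L("cov fronttop",235,338,580,322)
L("blk fronttop",225,583,575,556)
L("foot bottom",160,700,640,665)
L("blk back top",215,470,350,462)
for y in (3,4,5):
    yw=np.radians(y);print(y,"covbot",slope_of(im,(.518,.005,.0815),yw,-.03),"covtop",slope_of(im,(.518,.005,.1215),yw,-.03),"blk",slope_of(im,(.518,.005,.0365),yw,-.03),"foot",slope_of(im,(.518,.005,0),yw,-.039),"tilt1deg covbot",slope_of(im,(.518,.005,.0815),yw,-.03,np.radians(1)))
E
```

```text
cov bottom slope 0.2034 v mid 227.34 at u 307.5 n 11 sd 0.43
cov bottom all slope -0.0478 v mid 226.76 at u 314.0 n 37 sd 1.18
cov fronttop slope -0.0425 v mid 210.64 at u 320.0 n 41 sd 0.31
blk fronttop slope -0.063 v mid 241.73 at u 319.0 n 35 sd 0.16
foot bottom slope -0.0818 v mid 255.82 at u 319.0 n 56 sd 0.3
blk back top slope 0.0139 v mid 227.36 at u 304.5 n 18 sd 1.08
3 covbot -0.05497427990911232 covtop -0.05193563939221767 blk -0.05825367144922106 foot -0.061277736205263285 tilt1deg covbot -0.0697044085559931
4 covbot -0.06462149591927008 covtop -0.06114044278588693 blk -0.06837819891392659 foot -0.07184351571988831 tilt1deg covbot -0.07938210009430458
5 covbot -0.07431296921893694 covtop -0.07038755806328162 blk -0.078549074977373 foot -0.08245805177485414 tilt1deg covbot -0.08910884655569916
```

Run:
```python
from edge import *
d0=pickle.load(open('d0.pkl','rb'))["side"];d8=pickle.load(open('d8.pkl','rb'))[0];d9=pickle.load(open('d9.pkl','rb'))
def run(nm,im,c,zb,yaw):
    # predicted endpoints guide
    for lab,z in (("bot",zb),("top",zb+.04)):
        t=np.array([np.cos(yaw),np.sin(yaw),0]);n=np.array([-t[1],t[0],0])
        A=np.array(proj(im,np.array([c[0],c[1],z])-.03*n-.05*t));B=np.array(proj(im,np.array([c[0],c[1],z])-.03*n+.05*t))
        off=0.7
        p,o,s=edges(im,int(A[0]),int(B[0]),lambda u:A[1]+off+(B[1]-A[1])*(u-A[0])/(B[0]-A[0]),2.2)
        m=(A[0]+B[0])/2
        print(nm,lab,"meas slope",round(p[0],4),"pred",round((B-A)[1]/(B-A)[0],4),"v",round(np.polyval(p,m),2),"pred",round((A[1]+B[1])/2,2),"n",len(o),"sd",round(s,2))
run("d0",d0,(.4988,.2094),0,np.radians(4.3))
run("d8",d8,(.4987,.2093),.0987,np.radians(4.3))
run("d9",d9,(.5175,.0056),.0825,np.radians(3.9))
for y in(3,4,5): run("blk%d"%y,d9,(.5185,.005),-.002,np.radians(y))
save(d0,"z0.png",(275,175,345,225),11);save(d8,"z8.png",(275,140,345,190),11)
```

```text
d0 bot meas slope -0.0594 pred -0.0636 v 210.46 pred 209.49 n 35 sd 0.25
d0 top meas slope -0.0729 pred -0.0605 v 197.95 pred 196.74 n 32 sd 0.18
d8 bot meas slope -0.0561 pred -0.0559 v 178.35 pred 177.35 n 38 sd 0.25
d8 top meas slope -0.0557 pred -0.0526 v 164.51 pred 163.63 n 31 sd 0.32
d9 bot meas slope -0.0319 pred -0.0635 v 226.12 pred 224.53 n 43 sd 0.93
d9 top meas slope -0.04 pred -0.0601 v 210.58 pred 209.67 n 40 sd 0.32
blk3 bot meas slope -0.0953 pred -0.061 v 255.69 pred 254.4 n 39 sd 0.28
blk3 top meas slope -0.0646 pred -0.0582 v 241.74 pred 240.6 n 31 sd 0.14
blk4 bot meas slope -0.0886 pred -0.0715 v 255.76 pred 254.39 n 40 sd 0.35
blk4 top meas slope -0.0635 pred -0.0683 v 241.74 pred 240.59 n 35 sd 0.17
blk5 bot meas slope -0.0902 pred -0.082 v 255.8 pred 254.37 n 41 sd 0.4
blk5 top meas slope -0.0631 pred -0.0784 v 241.74 pred 240.57 n 32 sd 0.13
```

View pics/z8.png

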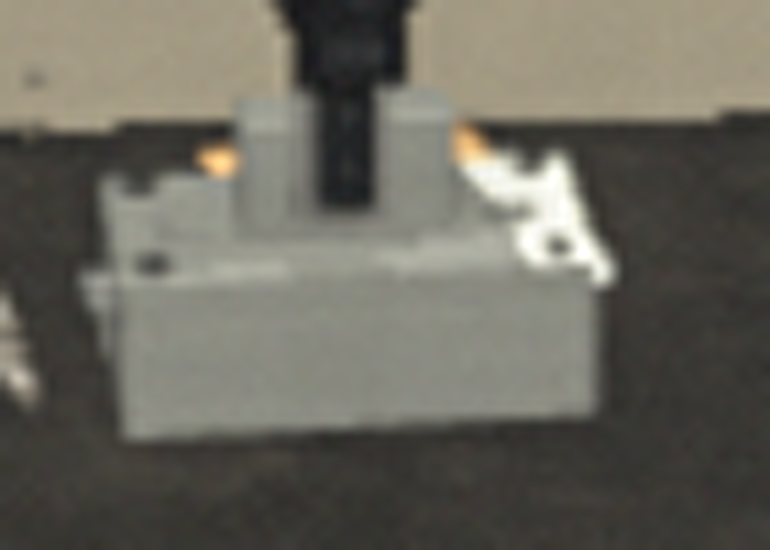

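View pics/z0.png

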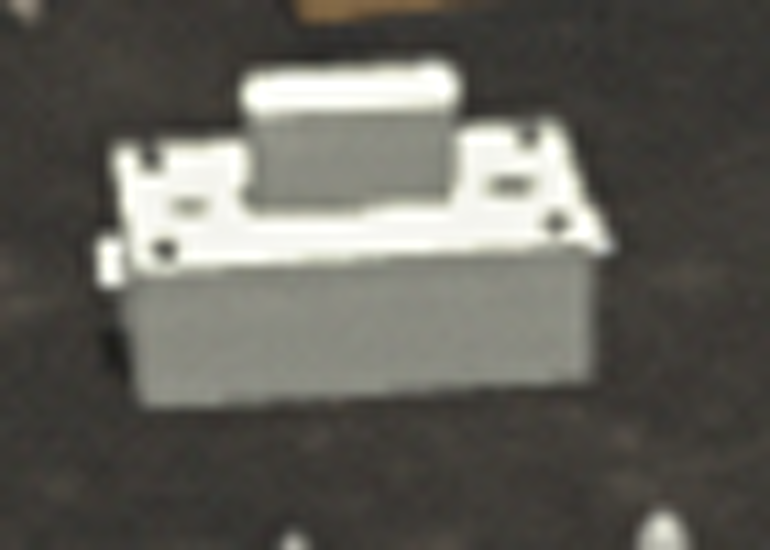

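Run:
```python
from edge import *
im=pickle.load(open('d9.pkl','rb'))
g=cv2.GaussianBlur(cv2.cvtColor(im["pixels"],cv2.COLOR_RGB2GRAY).astype(np.float32),(0,0),.7)
def he(v,uc,half=3):
    us=np.arange(uc-half,uc+half,.05);r=cv2.remap(g,us.astype(np.float32)[None],np.full((1,len(us)),v,np.float32),cv2.INTER_CUBIC)[0]
    d=abs(np.gradient(r));k=np.argmax(d);return us[k],d[k]
def obj(cx,cy,z,yaw):
    t=np.array([np.cos(yaw),np.sin(yaw),0]);n=np.array([-t[1],t[0],0]);c=np.array([cx,cy,z])-.03*n
    return proj(im,c-.056*t),proj(im,c+.056*t)
for nm,cx,cy,zz,yaw in (("cover",.5175,.0056,np.arange(.087,.120,.006)-.0015,3.9),("block",.5185,.005,np.arange(.012,.034,.005)-.0015,3.8)):
    D=[]
    for z in zz:
        A,B=obj(cx,cy,z,np.radians(yaw));a=he(A[1]+.9,A[0],4);b=he(B[1]+.9,B[0],4)
        D.append((a[0]-A[0],b[0]-B[0],a[1],b[1]))
    D=np.array(D);print(nm,D.round(2));print("median du",np.median(D[:,:2],0))
print("px per mm",(obj(.5185,.005,.03,.066)[1][0]-obj(.5185,.005,.03,.066)[0][0])/112)
```

```text
cover [[-0.45  0.2   2.32  2.23]
 [-0.4   0.15  2.61  2.39]
 [-0.45 -0.15  2.73  2.47]
 [-0.4  -0.05  2.24  2.28]
 [-2.2  -0.1   2.25  2.14]
 [-2.4   0.6   1.73  2.04]]
median du [-0.45  0.05]
block [[-1.6   2.7   1.27  3.21]
 [ 0.4   2.7   1.16  1.57]
 [ 0.5   0.6   1.38  1.33]
 [ 0.6   3.6   1.31  0.61]
 [ 0.7   0.5   0.79  1.05]]
median du [0.5 2.7]
px per mm 0.42160292217402634
```

Run:
```python
from edge import *
def meas(im,nm,cx,cy,zz,yaw,hl=.056,y0=-.03,dv=.9,half=3,cxo=0):
    g=cv2.GaussianBlur(cv2.cvtColor(im["pixels"],cv2.COLOR_RGB2GRAY).astype(np.float32),(0,0),.7)
    def he(v,uc):
        us=np.arange(uc-half,uc+half,.05);r=cv2.remap(g,us.astype(np.float32)[None],np.full((1,len(us)),v,np.float32),cv2.INTER_CUBIC)[0]
        d=abs(np.gradient(r));k=np.argmax(d);return us[k],d[k]
    yaw=np.radians(yaw);t=np.array([np.cos(yaw),np.sin(yaw),0]);n=np.array([-t[1],t[0],0]);D=[]
    for z in zz:
        c=np.array([cx,cy,z])+y0*n+cxo*t
        A=proj(im,c-hl*t);B=proj(im,c+hl*t);a=he(A[1]+dv,A[0]);b=he(B[1]+dv,B[0]);D.append((a[0]-A[0],b[0]-B[0]))
    D=np.median(np.array(D),0);m=D.mean();print(nm,"du",D.round(2),"x est",round(cx+m/.422e3,4))
d0=pickle.load(open('d0.pkl','rb'))["side"];d8=pickle.load(open('d8.pkl','rb'))[0];d9=pickle.load(open('d9.pkl','rb'))
cz=np.arange(.006,.034,.004)
meas(d0,"d0 cover",.4988,.2094,cz-.0015,4.3)
meas(d8,"d8 cover (TCP .4987)",.4987,.2093,cz+.0987-.0015,4.3)
meas(d9,"d9 cover (TCP .5172)",.5172,.0056,cz+.0825-.0015,3.9)
for nm,im in (("d0",d0),("d8",d8),("d9",d9)):
    meas(im,nm+" block",.5185,.005,np.arange(.016,.034,.003)-.0015,3.8,half=2)
    for dn,o,r in (("big",.04,.006),("small",-.04,.0045)):
        meas(im,nm+" dowel "+dn,.5185,.005,np.arange(.044,.056,.002)-.0015,3.8,hl=r,y0=0,cxo=o,half=1.6)
meas(d0,"d0 rib",.4988,.2094,np.arange(.046,.066,.003)-.0015,4.3,hl=.026,y0=-.009)
```

```text
d0 cover du [-0.3   0.18] x est 0.4987
d8 cover (TCP .4987) du [-0.77  0.58] x est 0.4985
d9 cover (TCP .5172) du [-0.4   0.03] x est 0.5168
d0 block du [0.4 0.5] x est 0.5196
d0 dowel big du [0.4  0.35] x est 0.5194
d0 dowel small du [0.9 0.2] x est 0.5198
d8 block du [0.4  0.45] x est 0.5195
d8 dowel big du [0.4  0.35] x est 0.5194
d8 dowel small du [0.9 0.2] x est 0.5198
d9 block du [0.55 0.5 ] x est 0.5197
d9 dowel big du [0.15 1.3 ] x est 0.5202
d9 dowel small du [-0.1  1.2] x est 0.5198
d0 rib du [0.05 0.05] x est 0.4989
```

Request:
carry_out(steps=[[[0,-0.2,-0.05,0,0,0],[0,0,0,0,0,0],[0,0,0,0,0,0]]])

```text
t: 16.35
tool_pos: [0.519, 0.0048, 0.1525]
ee_rot: [-1.259, 1.176, 1.259]
wrist_force: [-0.4, 0.9, -3.3]
gripper_width: 0.19
```

Request:
carry_out(steps=[[[0.5,-0.02,0.02,0,0,0],[0.5,0,0,0,0,0],[0.3,0,0,0,0,0],[0.3,0,0,0,0,0],[0.2,0,0,0,0,0],[0,0,0,0,0,0]]])

```text
t: 17.1
tool_pos: [0.5191, 0.0051, 0.1345]
ee_rot: [-1.259, 1.176, 1.259]
wrist_force: [0.6, -0.1, -4.7]
gripper_width: 0.191
```

Run:
```python
from h import *
plan([0.5185,0.005,0.15])
im=arm.get_image('side');save(im,'s10.png',(270,170,370,260),8)
```

```text
t 17.1 pos [0.5191 0.0051 0.1345] grip 0.191 F [ 0.6 -0.1 -4.7] T [ 0.02 -0.01 -0.01]
tool x,y,z axes
 [[-0.     0.    -1.   ]
 [-0.998 -0.068  0.   ]
 [-0.068  0.998  0.   ]] joints [-0.15  0.32 -0.31  0.94  0.   -0.22]
shift now cm [-1.55  0.06 -0.  ]
```

View pics/s10.png

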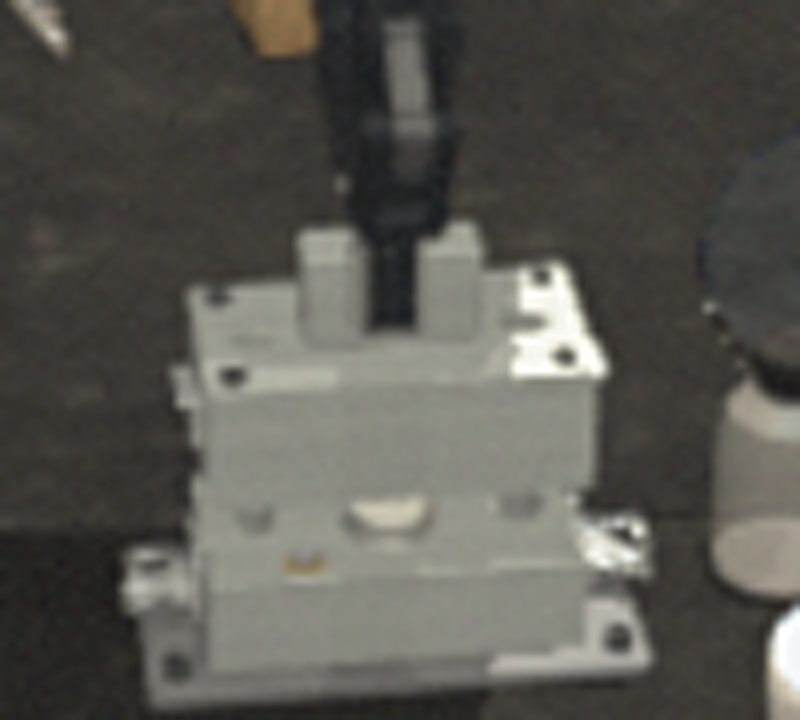

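Underside is about 6.6 mm below the dowel tips with no contact force, so both noses are in their bores. Continuing in small steps.

Request:
carry_out(steps=[[[0.3,0,0,0,0,0],[0.3,0,0,0,0,0],[0.3,0,0,0,0,0],[0,0,0,0,0,0]]])

```text
t: 17.65
tool_pos: [0.519, 0.0051, 0.1253]
ee_rot: [-1.259, 1.176, 1.26]
wrist_force: [0.1, 0.5, -3.8]
gripper_width: 0.19
```

Request:
carry_out(steps=[[[0.3,0,0,0,0,0],[0.3,0,0,0,0,0],[0.3,0,0,0,0,0],[0,0,0,0,0,0]]])

```text
t: 18.15
tool_pos: [0.5191, 0.0051, 0.1163]
ee_rot: [-1.259, 1.176, 1.26]
wrist_force: [-0.9, -0.3, -4.1]
gripper_width: 0.191
```

Request:
carry_out(steps=[[[0.3,0,0,0,0,0],[0.3,0,0,0,0,0],[0,0,0,0,0,0]]], squeeze=120)

```text
t: 18.52
tool_pos: [0.5196, 0.0049, 0.111]
ee_rot: [-1.26, 1.176, 1.258]
wrist_force: [-1.4, 0.0, 6.1]
gripper_width: 0.187
```

Request:
carry_out(steps=[[[0.2,0,0,0,0,0],[0.1,0,0,0,0,0],[0,0,0,0,0,0]]])

```text
t: 18.9
tool_pos: [0.5197, 0.0049, 0.1083]
ee_rot: [-1.26, 1.175, 1.258]
wrist_force: [-2.3, -0.8, 9.1]
gripper_width: 0.183
```

Request:
carry_out(steps=[[[0.1,0,0,0,0,0],[0,0,0,0,0,0],[0,0,0,0,0,0]]])

```text
t: 19.27
tool_pos: [0.5197, 0.0047, 0.1082]
ee_rot: [-1.261, 1.175, 1.257]
wrist_force: [-7.7, -2.4, 25.3]
gripper_width: 0.183
```

Request:
carry_out(steps=[[[0.03,0,0,0,0,0],[0,0,0,0,0,0],[0,0,0,0,0,0]]])

```text
t: 19.65
tool_pos: [0.5196, 0.0047, 0.1081]
ee_rot: [-1.261, 1.175, 1.257]
wrist_force: [-9.5, -2.4, 31.0]
gripper_width: 0.185
```

Run:
```python
from h import *
import pickle
plan([0.5185,0.005,0.15])
im=arm.get_image('side');save(im,'s11.png',(280,190,360,255),9.5)
pickle.dump(im,open('d11.pkl','wb'))
np.set_printoptions(precision=4,suppress=True)
for n in ("cover_face","bore_big","bore_small","seat"):
    for r in arm.landmark_of('side',n)[:1]: print(n,round(r["score"],2),w(im,r["position"]))
W=cloud(im);m=(abs(W[...,0]-.519)<.06)&(abs(W[...,1]-.005)<.035)&(abs(W[...,2]-.0765)<.005);P=W[m]
A=np.c_[P[:,0]-.519,P[:,1],np.ones(len(P))];c,*_=np.linalg.lstsq(A,P[:,2],rcond=None);r=P[:,2]-A@c;k=abs(r)<.002;c,*_=np.linalg.lstsq(A[k],P[k,2],rcond=None);print("cover top plane",len(P),c)
```

```text
t 19.65 pos [0.5196 0.0047 0.1081] grip 0.185 F [-9.5 -2.4 31. ] T [-0.07  2.02 -0.02]
tool x,y,z axes
 [[ 0.002 -0.001 -1.   ]
 [-0.998 -0.068 -0.002]
 [-0.068  0.998 -0.001]] joints [-0.15  0.34 -0.35  0.87 -0.   -0.22]
shift now cm [-4.19  0.1   0.03]
cover_face 0.74 [0.5213 0.0021 0.037 ]
bore_big 0.88 [0.5616 0.0126 0.0353]
bore_small 0.91 [0.4798 0.0007 0.0377]
seat 0.93 [0.5236 0.004  0.0358]
cover top plane 546 [-0.0021  0.0044  0.0759]
```

View pics/s11.png

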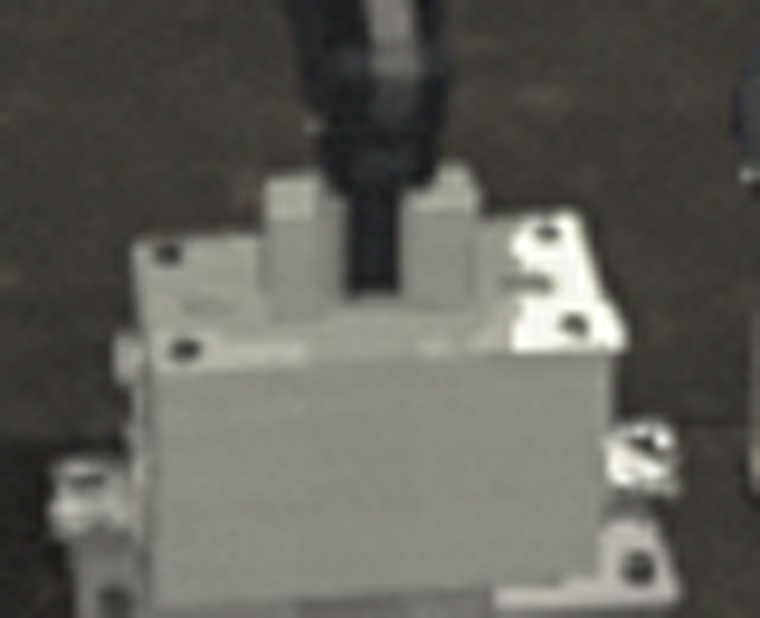

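Request:
carry_out(steps=[[[0,0,0,0,0,0],[0,0,0,0,0,0],[0,0,0,0,0,0]]])

```text
t: 20.27
tool_pos: [0.5197, 0.0047, 0.1081]
ee_rot: [-1.261, 1.175, 1.257]
wrist_force: [-9.8, -2.0, 31.5]
gripper_width: 0.186
```

```bash
python3 -c "
from h import *
print(arm.finish_job())"
```

```text
the job is handed in; nothing more can be done
None
```

I put the white-capped vial upright in the lower half's pocket and lowered the upper half over both dowels, larger bore on the thicker one. I then pressed it shut and handed the job in at about 20 s, still holding it. No verdict is reported.

**Last checks:**
- **Closed:** the tool height put the underside at 38.0 mm, level with the parting face. No seam showed in the side picture.
- **Level:** the cover's top plane was tilted by less than 0.005 rad.
- **Push:** about 31 N down, steady over the last 0.4 s, well above the spring push.
- **Vial:** it was upright and centred in the pocket when last seen, before the cover went on. It could not be seen once covered.
- **Bystanders:** the arm kept clear of the tin, bottle and carton, and I saw none of them move. I did not measure their positions again at the end.

**What disagreed:**
- **Camera positions:** the two cameras differed by 1–2 mm on the seat position, so I aimed between them. The cover slid onto the dowels with no noticeable contact force.
- **Sideways load:** about −10 N in x and a 2 N·m moment remained at the wrist while pressed. I left it, as the cover was level and closed.
- **Final landmark readings:** the network put the seat and cover points 2–4 mm farther in +x than the arm's own position. That is within the network's stated accuracy.

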